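Latch the carburettor kit case

ROBOT

A 6-joint arm with a two-finger parallel gripper is mounted at the origin on the work surface. World frame = base frame: x ahead of the robot, y to its left, z up, the work surface at z = 0. Lengths are in m, angles in rad, forces in N, time in s.
With the tool pointing down it reaches from about 0.375 to 0.975 m from the base axis. Payload 3.8 kg.
Tool frame: the origin (TCP) lies between the finger pads; the fingertips stand 17 mm ahead of it and the grasp point (between the pads) lies 2 mm behind it; z points along the fingers, y is the line along which they close (so a half turn about z gives the same grasp; the last joint's range is limited). The gripper opens to 85 mm and grips with 20 to 120 N. Pads are 22 mm wide; open, the fingers measure 114 mm over their backs; the gripper's body (76 mm by 85 mm) begins 54 mm behind the grasp point. The pads swing forward as they close: fully open they stand 13 mm farther back than shut.
Start: joints at [-0.037, 0.264, 1.604, -0, 1.274, -0.037], TCP at [0.675, -0, 0.248] pointing down, gripper open.
Joint ranges: [-2.63, 2.63], [-0.94, 2.18], [0.31, 2.57], [-1.31, 4.45], [0, 2.66], [-2.55, 2.55]. Speed limits (rad/s): [2.57, 2.57, 3.14, 3.14, 3.14, 3.14].

INTERFACE

Orientations are given as a rotation vector (axis times angle).
In Python, from workcell import bot gives the robot as it stands.
- The arm moves only by the tool play_rows, never from a script. Its argument "steps" is one flat list of numbers, 4 for each row, row after row: the shift along the tool's x, y, z in m, then the turn about the tool's z in rad. A call has 1 to 10 rows; each row is the pose to reach, as a shift and turn from the pose commanded when the call began, along the tool's axes at that moment; what a row does not reach only later rows make up. A row lasts 1/8 s, in which the tool goes at most 62.5 mm and 10.7 degrees, less where a joint would pass 70% of its speed; a pose out of reach is approached as far as the arm can. A call with a gripper value outside its range is refused whole. "jaw" is the closure in counts, from 0 (fully open) to 255 (shut), set as the call begins (left out, the last holds). The fingers move at their own pace and stop on an object; "grip_force" is the grip in N (left out, the last holds). Time passes only in rows, so rows that repeat a pose let the fingers close. It gives the time, the measured TCP pose, the force, the opening and the grip force at its end, in the units of the state.
- bot.read_state(): the state, without advancing time (a new reading comes with each control period).
- bot.read_camera(name): name is "scene" or "side" or "wrist"; returns a dict with "pixels" (384x512x3 uint8, blue, green, red), "mtx" (3x3 intrinsics, pixels), "R" (3x3) and "t" (3): a world point X has camera coordinates R X + t. Camera axes: x right, y down, z forward; pixel columns grow to the right and rows downward; lengths in m; the calibration is good to about 2 mm. A picture is of the moment at which its call begins. There is no depth.
- bot.finish_job(): hands the job in; it is judged then, once.
The state is a dict: "time": time; "q": joint angles; "joint_vel": joint speeds; "joint_torque": joint torques, N m; "tool_pos": TCP position; "tcp_rot": TCP orientation; "wrist_force": force on the tool from outside, world axes, zero at the start; "torque": the same for the moment, N m; "width": opening from 0.0 (shut) to 1.0 (fully open); "grip_force": force on a finger pad.
Only numpy, scipy, OpenCV 4.12 (cv2) and the standard library are available. Lean on these libraries where they do the work, as an engineer would, in place of code of your own. Each camera call takes 0.05 s, during which the arm holds its last target. There are 200 camera calls.

TASK

The green carburettor kit case stands on its edge with its toggle latch undone and its lid held ajar by a new rubber seal. Hook the latch's wire loop over the brass keeper on the lid, then press the red lever down until it is fully home, so that the lid is pulled tight. The lever is bent and easily broken: use no more than 20 N on it, stop when you feel it reach its stop, and leave the other things on the bench where they are.

Things in the scene. Friction and masses are not known exactly. Their poses are not given: they have to be found in the camera images.
- case: Green case, 101 thick (x) by 220 wide (y) by 160 high, fixed upright on the bench between low cleats. Origin on the bench under the nominal latch pivot; x level from latch to lid, y along the pivot, z up. Fixed half: x -35 to 16 mm. The latch is on top at y = 0, its pivot axis at x 0, z 178 mm, but its plate has slotted screw holes: it may sit 1 mm nearer to or farther from the lid.
- lid (a joint): Lid hinge along the case's bottom edge (rad). 0 = shut; a stiff seal holds it ajar at 0.10, where its top stands 16 mm out (+x). Pulled tight by the latch it ends at about 0.01 to 0.03.
- lever (a joint): Latch lever (rad): 0 = home on its stop, handle pointing away from the lid (-x), 16 degrees below level; 1.8 = fully open on the other stop, about upright. Stiff pivot, stays where left. The loop's pin is 20 mm from the pivot: at (-20, 177) mm in case x, z when home, (3, 198) fully open.
- grip: The lever's hub and handle. Origin on the pivot, turns with the lever; at lever 0 axes as the case. Handle: steel strip 26 wide, 4 thick, to 62 mm from the pivot, red grip 28 wide, 6 thick at 37 to 67 mm. Old and bent: its red end may be up to 8 mm higher or lower than the angle says. Hooked, it takes about 7 N at the red end; it does not snap home by itself but must be pressed on to the stop.
- bail (a joint): Angle of the wire loop to the lever (rad), about 0 when latched. The loop's slope above level, seen from its pin towards the lid, is this value minus lever. It swings freely and drops by its own weight.
- loop_bar (a point): Centre of the loop's crossbar, 5 mm thick, 44 mm long along y, 60 mm from the loop's pin. At the start it lies on the lid's top edge, on the lever's side of the keeper. Pulling the loop towards the lid swings the lever open.
- loop_tab (a point): Centre of the yellow finger tab in the middle of the crossbar: 8 (x) by 16 (y) by 18 mm high, about upright. Its centre is 14 mm above and 1 to 2 mm to -x of the bar's centre when the loop lies on the lid or the keeper. Pinch it across y from above, with the fingertips at least 4 mm over the bar's centre, as the bar is 44 mm long; they clear the narrower keeper.
- keeper (a point): Seat of the crossbar's centre when hooked, on the brass keeper (10 mm wide) on the lid's top; moves with the lid. On its -x side stands a 3 mm lip, 4 mm higher than this point, leaning to +x over its near edge. A shelf 2.5 mm below this point reaches 12 mm to +x. With the lever fully open the bar reaches about 3 to 5 mm to +x of this point; under 1.6 rad it cannot pass the lip.
- plug_a_center (a point): Centre of a white porcelain spark plug, 74 mm long, lying loose on the bench; leave alone.
- plug_b_center (a point): Centre of a second such spark plug; leave alone.
- fuel_cap_center (a point): Centre of a loose blue fuel cap, 60 mm across, 20 mm high; leave alone.
- primer_bulb_center (a point): Centre of a loose orange primer bulb, 34 mm across, 20 mm high; leave alone.
- carb_throat (a point): Mouth of the black carburettor that stands on a free-spinning aluminium turntable 180 mm across, 75 mm above the bench; leave alone.

How it is judged:
On the way, in this order (a step that is already met when the one before it is completed fails the run):
1. the loop's crossbar lies behind the keeper's lip, down on its shelf, with the lever still open (x of loop_bar in the frame of keeper between -0.003 and 0.012 m and z of loop_bar in the frame of keeper below 0.0035 m and value of joint lever above 0.6 rad), for 0.2 s.
2. the lever is pressed home with the loop hooked and the lid pulled tight (x of loop_bar in the frame of keeper between -0.003 and 0.012 m and z of loop_bar in the frame of keeper below 0.0035 m and value of joint lever below 0.03 rad and value of joint lid below 0.04 rad), for 0.2 s.
At the end, for the whole second after the job is handed in: The loop's crossbar sits behind the keeper's lip (3 mm before to 12 mm past its seat, no more than 3.5 mm above it), the lever is home within 0.03 rad, and the lid is pulled in to less than 0.04 rad and all is at rest (all of step 2 and velocity of joint lever below 0.05 rad/s); the robot touches nothing.
It fails at once if the lever was pressed harder than 20 N (contact force between the fingers and grip above 20 N).
It fails at once if a bystander on the bench was moved more than 15 mm or the carburettor was turned (distance of any of plug_a_center, plug_b_center, fuel_cap_center, primer_bulb_center, carb_throat from where it was at the start of the episode above 0.015 m).
It also fails if it takes over 67 s, if anything falls off the work surface, if the arm or the gripper's body presses on something with over 40 N, if the wrist force passes 120 N, or if a joint passes its speed limit or range.

## Working session

There is one attempt and no reset: what is moved stays moved. The work goes in short steps, Python scripts to look and compute and a tool call to move; the robot and the scene stay as the last step left them, time stands still between calls to the robot, and variables do not carry over. Pictures are saved under pics/ and viewed, at most 10 in all, crops included, and the job is handed in when it is done.

Besides the shell and the picture viewer there is one more tool, called after "Call:" as a command line: name --argument value ..., lists and objects as JSON in quotes. play_rows: Moves the arm, as the interface text tells. Its arguments: {"type":"object","properties":{"steps":{"type":"array"},"jaw":{"type":"number"},"grip_force":{"type":"number"}},"required":["steps"]}

```bash
ls; mkdir -p pics
python3 - <<'E'
from workcell import bot
import cv2, numpy as np
s=bot.read_state(); print({k:np.round(v,3).tolist() for k,v in s.items()})
a=[]
for n in ("scene","side","wrist"):
    c=bot.read_camera(n); cv2.imwrite(f"pics/{n}0.png",c["pixels"]); np.savez(f"pics/{n}0.npz",**c)
    print(n,c["mtx"].round(1).tolist(),c["R"].round(3).tolist(),c["t"].round(3).tolist(), (-c["R"].T@c["t"]).round(3))
E
```

```text
pics
{'time': 0.0, 'q': [-0.037, 0.265, 1.605, 0.0, 1.274, -0.037], 'joint_vel': [-0.0, -0.001, 0.002, 0.0, -0.001, 0.001], 'joint_torque': [0.001, -51.512, -36.731, -0.0, 0.013, 0.0], 'tool_pos': [0.674, 0.0, 0.247], 'tcp_rot': [-2.22, -2.22, 0.002], 'wrist_force': [-0.431, -0.45, -0.219], 'torque': [-0.02, -0.002, -0.039], 'grip_force': 0.0, 'width': 0.997}
scene [[419.3, 0.0, 254.9], [0.0, 419.3, 196.0], [0.0, 0.0, 1.0]] [[-0.815, 0.579, 0.009], [0.44, 0.629, -0.641], [-0.377, -0.518, -0.768]] [0.392, -0.292, 1.701] [1.089 0.838 1.115]
side [[375.1, 0.0, 247.1], [0.0, 375.1, 187.3], [0.0, 0.0, 1.0]] [[0.852, -0.523, 0.011], [-0.331, -0.556, -0.763], [0.405, 0.646, -0.647]] [-0.457, 0.414, 0.699] [ 0.244 -0.461  0.772]
wrist [[300.3, 0.0, 259.8], [0.0, 300.3, 192.8], [0.0, 0.0, 1.0]] [[1.0, 0.0, -0.001], [0.001, -0.965, 0.263], [-0.001, -0.263, -0.965]] [-0.675, -0.033, 0.377] [0.675 0.068 0.372]
```

View pics/scene0.png

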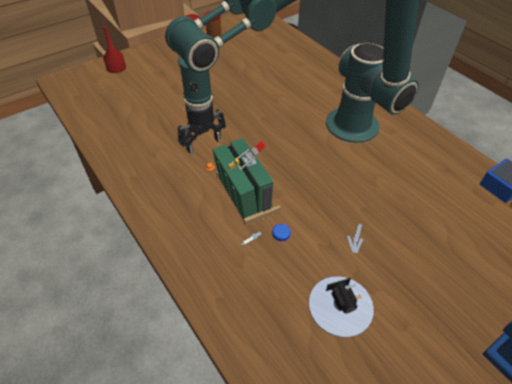

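View pics/side0.png

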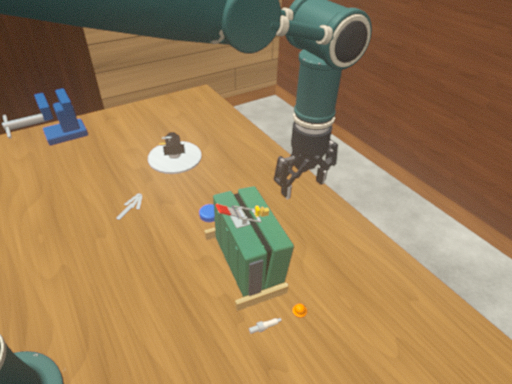

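The scene view shows the case at about (243,178) px with the red lever at (260,147). The side view shows it at about (250,235), with the red lever at (222,210) and the yellow tab at (261,211). Next I'll mask the colours, triangulate and zoom in.

```bash
cat > h.py <<'E'
import numpy as np, cv2
def proj(c,X):
    p=c["mtx"]@(c["R"]@np.asarray(X,float)+c["t"]); return p[:2]/p[2]
def ray(c,uv):
    d=np.linalg.inv(c["mtx"])@np.array([uv[0],uv[1],1.]); return -c["R"].T@c["t"], c["R"].T@(d/np.linalg.norm(d))
def onz(c,uv,z):
    o,d=ray(c,uv); return o+d*(z-o[2])/d[2]
def tri(obs):
    A=np.zeros((3,3));b=np.zeros(3);L=[]
    for c,uv in obs:
        o,d=ray(c,uv);P=np.eye(3)-np.outer(d,d);A+=P;b+=P@o;L.append((P,o))
    X=np.linalg.solve(A,b); return X,[float(np.linalg.norm(P@(X-o))) for P,o in L]
def blobs(c,lo,hi,box=None,amin=4):
    m=cv2.inRange(cv2.cvtColor(c["pixels"],cv2.COLOR_BGR2HSV),lo,hi)
    if box: k=np.zeros_like(m);k[box[1]:box[3],box[0]:box[2]]=1;m*=k
    n,l,s,ce=cv2.connectedComponentsWithStats(m)
    return sorted([(int(s[i,4]),ce[i].round(1).tolist(),s[i,:4].tolist()) for i in range(1,n) if s[i,4]>=amin],reverse=True),m
RED=((0,150,90),(6,255,255));YEL=((22,140,120),(34,255,255));GRN=((60,80,30),(90,255,255))
E
python3 - <<'E'
from h import *
C={n:dict(np.load(f"pics/{n}0.npz")) for n in("scene","side","wrist")}
box={"scene":(205,135,285,220),"side":(205,180,300,300),"wrist":None}
for n in C:
    for k,v in (("R",RED),("Y",YEL)): print(n,k,blobs(C[n],*v,box[n])[0][:4])
sc=C["scene"]["pixels"][132:222,208:286]; si=C["side"]["pixels"][182:302,204:300]
a=cv2.resize(sc,None,fx=5,fy=5,interpolation=cv2.INTER_CUBIC);b=cv2.resize(si,None,fx=4,fy=4,interpolation=cv2.INTER_CUBIC)
h=500;a=cv2.copyMakeBorder(a,0,h-a.shape[0],0,10,0);b=cv2.copyMakeBorder(b,0,h-b.shape[0],0,0,0)
cv2.imwrite("pics/zoom0.png",np.hstack([a,b]))
E
```

```text
scene R [(68, [260.3, 145.5], [255, 141, 11, 11])]
scene Y [(14, [236.6, 160.2], [235, 158, 4, 6])]
side R [(84, [222.3, 209.0], [216, 204, 14, 11])]
side Y [(45, [257.2, 210.5], [255, 206, 7, 10]), (11, [265.4, 209.9], [264, 209, 4, 3])]
wrist R []
wrist Y [(440, [165.0, 135.7], [151, 127, 30, 18]), (395, [130.2, 131.6], [123, 119, 20, 28]), (12, [140.8, 138.6], [140, 134, 2, 9])]
```

View pics/zoom0.png

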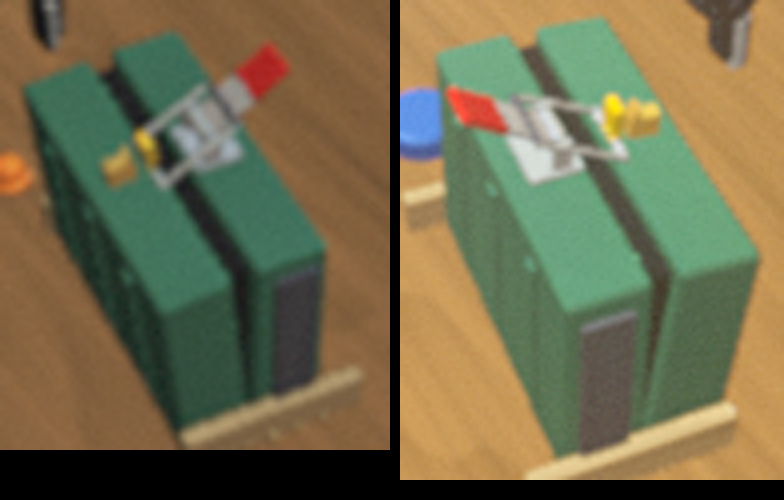

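View pics/wrist0.png

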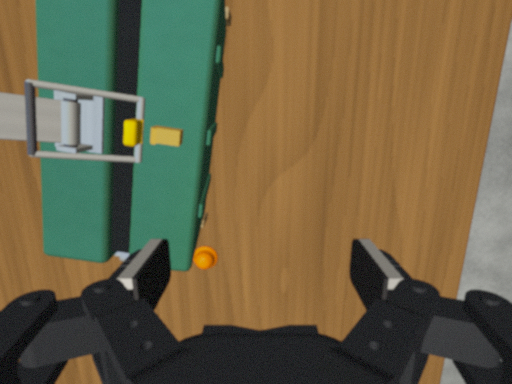

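The wrist view is the clearest. The tab is at (130,132), the brass keeper at (165,136) and the crossbar at about x=138. The pin side of the loop is at about x=30 and the lever hub at (70,120). The handle points towards -x, and the case is turned only slightly. I'll fit the case yaw and triangulate the tab and the red grip.

Run:
```python
from h import *
C={n:dict(np.load(f"pics/{n}0.npz")) for n in("scene","side","wrist")}
w=C["wrist"]; hsv=cv2.cvtColor(w["pixels"],cv2.COLOR_BGR2HSV)
g=cv2.inRange(hsv,(60,80,40),(95,255,255)); 
L=[];R=[];G=[]
for r in list(range(5,70,5))+list(range(180,240,5)):
    xs=np.where(g[r,:215]>0)[0]; L.append(onz(w,(xs.min(),r),.16)); 
    k=[x for x in range(80,150) if g[r,x]==0]
    if k: G.append(onz(w,(min(k),r),.16)); R.append(onz(w,(max(k)+1,r),.158))
for nm,P in(("left x-35",L),("gap x16",G),("lid",R)):
    P=np.array(P); p=np.polyfit(P[:,1],P[:,0],1); res=P[:,0]-np.polyval(p,P[:,1]); print(nm,"dx/dy",p.round(4),"x at y=.11",np.polyval(p,.11).round(4),"sd",res.std().round(4))
# bottom y-edge
B=[onz(w,(x,np.where(g[200:300,x]>0)[0].max()+200),.16) for x in range(55,100,5)]
B=np.array(B);print("end",np.polyfit(B[:,0],B[:,1],1).round(4),B[:,1].mean().round(4),B[:,0].mean().round(4))
print("tab",tri([(w,(130.2,131.6)),(C["scene"],(236.6,160.2)),(C["side"],(257.2,210.5))]))
print("tab top-ish on z=.176",onz(w,(130.2,131.6),.180))
print("red",tri([(C["scene"],(260.3,145.5)),(C["side"],(222.3,209.))]))
for nm,uv,z in(("keeper",(165,135.7),.168),("bar",(138,128),.1625),("pin",(30,118),.185),("hubaxis",(70,123),.185)):print(nm,onz(w,uv,z).round(4))
```

```text
left x-35 dx/dy [0.1597 0.5144] x at y=.11 0.5319 sd 0.0002
gap x16 dx/dy [0.16   0.5658] x at y=.11 0.5834 sd 0.0004
lid dx/dy [0.1608 0.5785] x at y=.11 0.5962 sd 0.0002
end [-0.157   0.0409] -0.0425 0.5313
tab (array([0.59243021, 0.05358405, 0.17747378]), [0.0012657369846837902, 0.0012011352267194092, 0.0015174250363950653])
tab top-ish on z=.176 [0.59371859 0.05500771 0.18      ]
red (array([0.51155858, 0.06795581, 0.20903314]), [0.00048434314963042066, 0.0004843431496304319])
keeper [0.6116 0.0515 0.168 ]
bar [0.5919 0.0563 0.1625]
pin [0.5361 0.0634 0.185 ]
hubaxis [0.5599 0.0605 0.185 ]
```

Call:
play_rows --steps '[0.0055,-0.008,0,0.173,0.011,-0.016,0,0.346,0.0165,-0.025,0,0.519,0.022,-0.033,0,0.692,0.027,-0.041,0,0.865,0.033,-0.049,0,1.038,0.038,-0.057,0,1.211,0.044,-0.066,0,1.384,0.05,-0.074,0,1.557,0.0545,-0.082,0,1.729]' --jaw 90 --grip_force 25

```text
time: 1.4
tool_pos: [0.5924, 0.0547, 0.2478]
tcp_rot: [3.131, -0.257, -0.001]
wrist_force: [-0.6, -0.8, 0.1]
width: 0.646
grip_force: 0.0
```

Call:
play_rows --steps '[0,0,0,0,0,0,0,0]'

```text
time: 1.65
tool_pos: [0.5931, 0.0544, 0.2482]
tcp_rot: [3.132, -0.244, 0.0]
wrist_force: [0.5, 1.5, -0.2]
width: 0.647
grip_force: 0.0
```

```bash
cat >> h.py <<'E'
from scipy.spatial.transform import Rotation as Rot
def snap(tag,names=("wrist",)):
    from workcell import bot
    C={}
    for n in names: C[n]=bot.read_camera(n); np.savez(f"pics/{n}_{tag}.npz",**C[n]); cv2.imwrite(f"pics/{n}_{tag}.png",C[n]["pixels"])
    return C,bot.read_state()
EX=np.array([.9875,-.1575,0]);EY=np.array([.1575,.9875,0]);O=np.array([.559,.0595,0])
def case(X): d=np.asarray(X)-O; return np.array([d@EX,d@EY,d[2]]).round(4)
E
python3 - <<'E'
from h import *
C,s=snap("1",("wrist","scene","side")); w=C["wrist"]
print(s["time"],s["tool_pos"],Rot.from_rotvec(s["tcp_rot"]).as_matrix().round(3).tolist(),s["q"],s["width"],s["wrist_force"], case(s["tool_pos"]))
print("cam",(-w["R"].T@w["t"]).round(3))
b={"scene":(205,135,285,220),"side":(205,180,300,300),"wrist":None}
for n in C:
  for k,v in(("R",RED),("Y",YEL)): print(n,k,blobs(C[n],*v,b[n])[0][:5])
E
```

```text
1.8 [0.59324719 0.05429353 0.24821528] [[0.988, -0.156, 0.0], [-0.156, -0.988, -0.0], [0.0, 0.0, -1.0]] [ 4.94992755e-02  1.15252843e-01  1.77936605e+00 -8.38488723e-05
  1.24697020e+00  1.77736824e+00] 0.6477059569570438 [-0.52910459 -0.36945475 -0.62812479] [0.0346 0.0003 0.2482]
cam [0.66  0.045 0.373]
wrist R [(334, [260.7, 324.7], [241, 320, 41, 11])]
wrist Y [(327, [261.5, 182.3], [255, 169, 14, 27]), (309, [261.3, 212.9], [249, 204, 25, 16])]
scene R [(67, [260.2, 145.7], [255, 141, 11, 11])]
scene Y [(13, [236.6, 160.0], [235, 158, 4, 5])]
side R [(86, [222.4, 209.0], [216, 204, 14, 11])]
side Y [(45, [257.2, 210.4], [255, 206, 6, 10]), (12, [265.2, 209.8], [263, 208, 5, 4])]
```

View pics/wrist_1.png

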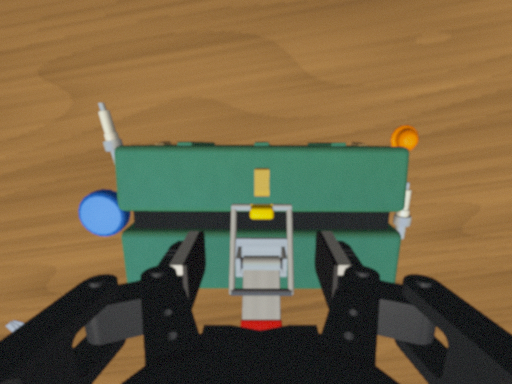

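The wrist view is now aligned with the case. The tab at (261,213) and the keeper at (261,182) sit midway between the fingers, and the red end shows at (261,325).

Run:
```python
from h import *
w0=dict(np.load("pics/wrist0.npz"));w=dict(np.load("pics/wrist_1.npz"));sc=dict(np.load("pics/scene0.npz"));si=dict(np.load("pics/side0.npz"))
for nm,o in(("tab4",[(w0,(130.2,131.6)),(w,(261.3,212.9)),(sc,(236.6,160.1)),(si,(257.2,210.5))]),("tab2",[(w0,(130.2,131.6)),(w,(261.3,212.9))]),("keeper",[(w0,(165,135.7)),(w,(261.5,182.3))])):
    X,r=tri(o);print(nm,X.round(4),case(X),np.round(r,4))
for nm,uv,z in(("bar",(261,206),.1625),("keep lo",(261,195.5),.17),("keep hi",(261,169),.166),("pin",(261,293),.192),("fixed edge far",(261,290),.16),("gap x16",(200,231),.16),("gap lid",(200,211),.158)): print(nm,case(onz(w,uv,z)))
```

```text
tab4 [0.5926 0.0538 0.1777] [ 0.034  -0.0003  0.1777] [0.001  0.0007 0.0015 0.0017]
tab2 [0.5922 0.0547 0.1761] [0.0335 0.0005 0.1761] [0.0001 0.0001]
keeper [0.6118 0.0515 0.1681] [0.0534 0.0004 0.1681] [0.0001 0.0001]
bar [0.0343 0.0006 0.1625]
keep lo [0.0444 0.0006 0.17  ]
keep hi [0.0626 0.0007 0.166 ]
pin [-0.0189  0.0005  0.192 ]
fixed edge far [-0.0375  0.0003  0.16  ]
gap x16 [0.0134 0.0469 0.16  ]
gap lid [0.0288 0.0465 0.158 ]
```

Call:
play_rows --steps '[0,0,0.012,0,0,0,0.026,0,0,0,0.04,0,0,0,0.05,0,0,0,0.055,0,0,0,0.058,0,0,0,0.058,0]'

```text
time: 2.68
tool_pos: [0.5931, 0.0545, 0.1904]
tcp_rot: [3.132, -0.248, 0.0]
wrist_force: [-0.6, -0.2, 0.0]
width: 0.651
grip_force: 0.0
```

Call:
play_rows --steps '[0,0,0,0,0,0,0,0,0,0,0,0,0,0,0,0,0,0,0,0,0,0,0,0,0,0,0,0,0,0,0,0]' --jaw 255 --grip_force 25

```text
time: 3.68
tool_pos: [0.5933, 0.0539, 0.1908]
tcp_rot: [3.131, -0.248, 0.001]
wrist_force: [-2.1, -6.0, 4.9]
width: 0.177
grip_force: 26.2
```

Run:
```python
from h import *
C,s=snap("2"); print(s["time"],s["tool_pos"],case(s["tool_pos"]),s["width"],s["wrist_force"].round(2))
w=C["wrist"]["pixels"]; cv2.imwrite("pics/w2z.png",cv2.resize(w[120:384,130:390],None,fx=2.2,fy=2.2,interpolation=cv2.INTER_CUBIC))
```

```text
3.725 [0.59328923 0.05394428 0.19081976] [ 3.470e-02 -1.000e-04  1.908e-01] 0.17555081132176745 [-0.73 -4.86  5.14]
```

View pics/w2z.png

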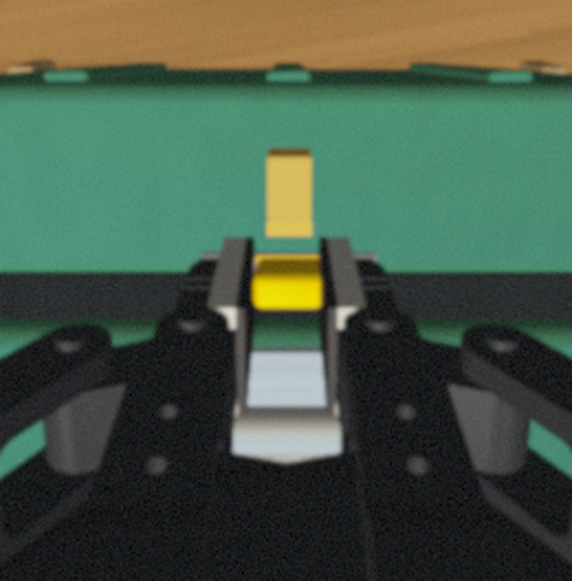

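The tab is pinched: opening 15 mm, with the keeper just ahead at (289,190) in the crop. Next I lift it over the lip and pull towards the lid.

Call:
play_rows --steps '[0.001,0,-0.003,0,0.002,0,-0.006,0,0.004,0,-0.009,0,0.005,0,-0.012,0,0.006,0,-0.015,0,0.007,0,-0.018,0,0.008,0,-0.018,0,0.008,0,-0.018,0]' --grip_force 40

```text
time: 4.72
tool_pos: [0.5999, 0.0532, 0.2072]
tcp_rot: [3.131, -0.248, -0.005]
wrist_force: [-2.3, -4.3, -3.6]
width: 0.166
grip_force: 39.1
```

Call:
play_rows --steps '[0.0015,0,0,0,0.003,0,0,0,0.0045,0,0,0,0.006,0,0,0,0.0075,0,0,0,0.009,0,0,0,0.009,0,0,0]'

```text
time: 5.6
tool_pos: [0.603, 0.0527, 0.2064]
tcp_rot: [3.131, -0.248, -0.026]
wrist_force: [-17.9, -1.5, 5.2]
width: 0.168
grip_force: 40.0
```

Run:
```python
from h import *
C,s=snap("3",("wrist","scene","side")); print(s["time"],s["tool_pos"],case(s["tool_pos"]),s["width"],s["wrist_force"].round(2))
w=C["wrist"]["pixels"][120:384,160:360];si=C["side"]["pixels"][165:235,205:300];sc=C["scene"]["pixels"][125:195,215:285]
r=lambda i:cv2.resize(i,(int(i.shape[1]*280/i.shape[0]),280),interpolation=cv2.INTER_CUBIC)
cv2.imwrite("pics/z3.png",np.hstack([r(w),r(sc),r(si)][0:2]) if 0 else cv2.resize(np.hstack([r(w),r(sc),r(si)]),(795,245)))
```

```text
5.75 [0.60301395 0.05266411 0.20642551] [4.450e-02 2.000e-04 2.064e-01] 0.16663669462094818 [-18.26  -1.97   5.8 ]
```

View pics/z3.png

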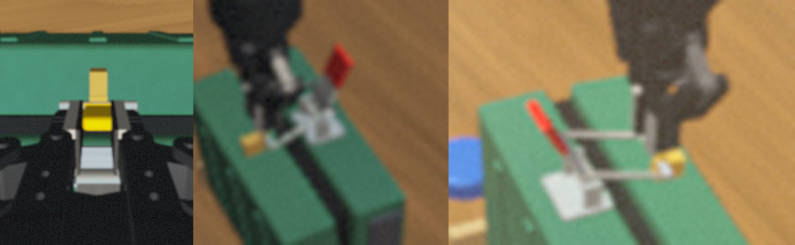

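The side view shows the lever half raised and the loop level. The tool lags its command by 7 mm at 18 N. I'll measure the lever angle and the tab to see whether this is lever friction or the lip.

```bash
cat >> h.py <<'E'
def lever(sc,si):
    b={"s":(205,110,300,220),"d":(195,140,310,300)}
    r=blobs(sc,*RED,b["s"])[0][0];q=blobs(si,*RED,b["d"])[0][0]
    X,e=tri([(sc,r[1]),(si,q[1])]);c=case(X); x=c[0]+.001
    return c,e,"lever~%.2f"%(np.radians(16)+np.arctan2(c[2]-.178,-x)),r[0],q[0]
E
python3 - <<'E'
from h import *
for t in("0","_3"):
    sc=dict(np.load(f"pics/scene{t}.npz"));si=dict(np.load(f"pics/side{t}.npz")); print(lever(sc,si))
w=dict(np.load("pics/wrist_3.npz"));print(blobs(w,*YEL)[0][:3])
w=dict(np.load("pics/wrist_2.npz"));print(blobs(w,*YEL)[0][:3])
E
```

```text
(array([-0.0482,  0.0009,  0.209 ]), [0.00048434314963042066, 0.0004843431496304319], 'lever~0.86', 68, 84)
(array([-0.0272,  0.0024,  0.2273]), [0.000326014240604693, 0.0003260142406046116], 'lever~1.36', 51, 32)
[(638, [259.8, 249.3], [245, 231, 31, 31]), (484, [261.3, 212.6], [254, 197, 16, 32])]
[(597, [261.2, 208.3], [252, 190, 19, 37]), (538, [260.2, 252.0], [244, 244, 33, 17]), (88, [259.6, 237.0], [246, 236, 29, 4])]
```

Call:
play_rows --steps '[0,0,-0.002,0,0,0,-0.004,0,0,0,-0.005,0,0,0,-0.005,0]'

```text
time: 6.25
tool_pos: [0.6028, 0.0526, 0.2076]
tcp_rot: [3.131, -0.248, -0.028]
wrist_force: [-11.9, -1.1, -10.2]
width: 0.167
grip_force: 39.4
```

Call:
play_rows --steps '[0.0015,0,0,0,0.003,0,0,0,0.0045,0,0,0,0.006,0,0,0,0.006,0,0,0]'

```text
time: 6.88
tool_pos: [0.6036, 0.0525, 0.2073]
tcp_rot: [3.131, -0.248, -0.047]
wrist_force: [-26.5, 0.9, -0.1]
width: 0.17
grip_force: 40.3
```

Run:
```python
from h import *
C,s=snap("4",("wrist","scene","side")); print(s["time"],s["tool_pos"],case(s["tool_pos"]),s["width"],s["wrist_force"].round(2))
print(lever(C["scene"],C["side"]),blobs(C["wrist"],*YEL)[0][:3])
```

```text
7.025 [0.60355738 0.05248825 0.20727412] [4.510e-02 1.000e-04 2.073e-01] 0.1621534090806029 [-26.69   0.24  -0.65]
(array([-0.0264,  0.002 ,  0.2277]), [0.0005618966811531644, 0.0005618966811532476], 'lever~1.38', 54, 32) [(674, [259.7, 248.5], [245, 231, 31, 31]), (476, [261.2, 212.3], [253, 196, 17, 33])]
```

Run:
```python
from h import *
w=cv2.imread("pics/wrist_4.png")[175:295,195:325];si=cv2.imread("pics/side_4.png")[165:235,210:290];sc=cv2.imread("pics/scene_4.png")[130:180,215:275]
a=cv2.resize(w,(433,400),interpolation=cv2.INTER_CUBIC);b=cv2.resize(si,(343,300),interpolation=cv2.INTER_CUBIC);c=cv2.resize(sc,(343,286),interpolation=cv2.INTER_CUBIC)
o=np.zeros((586,776,3),np.uint8);o[:400,:433]=a;o[:300,433:]=b;o[300:,433:]=c
cv2.imwrite("pics/z4.png",o)
```

```text
(no output)
```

View pics/z4.png

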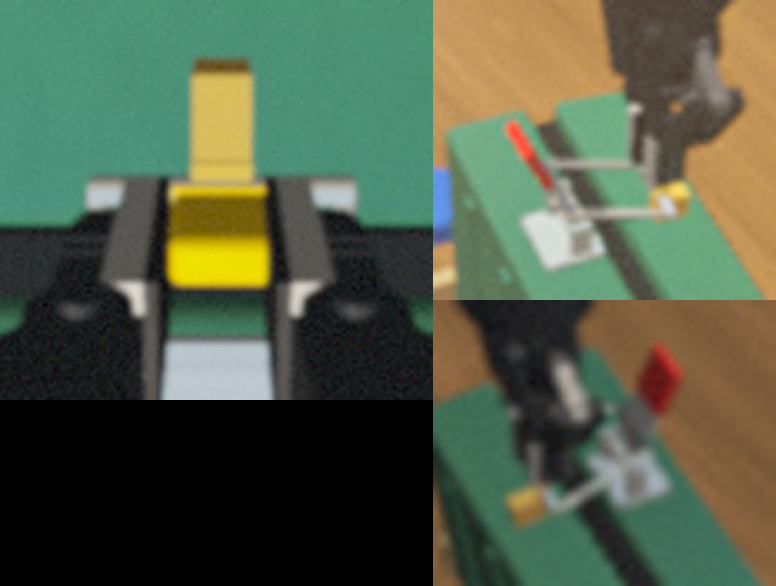

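Run:
```python
from h import *
w=dict(np.load("pics/wrist_4.npz"));w1=dict(np.load("pics/wrist_1.npz"))
for z in(.165,.168,.171,.174,.177,.180):
    X=onz(w,(260,233),z);d=(w["R"]@X+w["t"])[2]; print(z,"bar x",case(X)[0],"len px",(w["mtx"][0,0]*.044/d).round(1),"lip lo",case(onz(w,(260,229.3),z))[0],"lip line",case(onz(w,(260,224),z))[0])
# bar px extent measured by brightness along the row 233
g=cv2.cvtColor(w["pixels"],cv2.COLOR_BGR2GRAY);print(g[228:240:2,215:240].tolist());print(g[233,285:308].tolist())
s=w["pixels"].shape
```

```text
0.165 bar x 0.0405 len px 73.5 lip lo 0.0429 lip line 0.0463
0.168 bar x 0.0419 len px 74.8 lip lo 0.0442 lip line 0.0476
0.171 bar x 0.0433 len px 76.2 lip lo 0.0456 lip line 0.0489
0.174 bar x 0.0446 len px 77.7 lip lo 0.0469 lip line 0.0501
0.177 bar x 0.046 len px 79.2 lip lo 0.0482 lip line 0.0514
0.18 bar x 0.0474 len px 80.8 lip lo 0.0495 lip line 0.0526
[[124, 125, 120, 122, 124, 124, 121, 117, 116, 115, 118, 116, 113, 117, 116, 117, 109, 102, 96, 98, 96, 92, 93, 95, 93], [123, 122, 123, 121, 124, 135, 150, 163, 166, 165, 166, 165, 165, 165, 164, 160, 144, 118, 92, 83, 87, 86, 86, 87, 86], [122, 125, 122, 123, 124, 145, 171, 190, 192, 195, 194, 194, 194, 194, 192, 183, 157, 114, 91, 89, 85, 84, 89, 86, 87], [126, 124, 126, 125, 125, 144, 175, 193, 197, 198, 196, 195, 196, 196, 192, 178, 140, 106, 89, 83, 84, 84, 88, 86, 88], [125, 124, 125, 122, 123, 141, 164, 179, 186, 184, 178, 169, 165, 163, 156, 139, 107, 85, 82, 86, 87, 87, 92, 81, 86], [120, 126, 124, 119, 109, 97, 91, 91, 87, 88, 81, 68, 67, 65, 72, 82, 85, 86, 90, 86, 81, 86, 88, 83, 85]]
[86, 85, 91, 126, 170, 191, 196, 198, 197, 197, 196, 196, 196, 197, 196, 192, 170, 140, 124, 121, 117, 121, 123]
```

The bar measures about (47, 180) mm, which is above the lip, and the lever is about 1.3 rad. Motion is blocked both outward and upward, so the loop probably can't turn in the tight pinch. I'll ease the grip and lower slightly while still pulling.

Call:
play_rows --steps '[0,0,0.001,0,0,0,0.002,0,0,0,0.003,0,0,0,0.003,0]' --grip_force 20

```text
time: 7.52
tool_pos: [0.6038, 0.0525, 0.207]
tcp_rot: [3.131, -0.248, -0.045]
wrist_force: [-31.1, -0.8, 9.9]
width: 0.163
grip_force: 41.3
```

Run:
```python
from h import *
C,s=snap("5",("wrist","scene","side")); print(s["time"],s["tool_pos"],case(s["tool_pos"]),s["width"],s["wrist_force"].round(2),s["torque"].round(2))
print(lever(C["scene"],C["side"]),blobs(C["wrist"],*YEL)[0][:3])
```

```text
7.675 [0.60375628 0.05251189 0.20695274] [4.53e-02 1.00e-04 2.07e-01] 0.1716154589962689 [-31.    -0.05  10.04] [-0.09  5.06  0.  ]
(array([-0.0259,  0.0022,  0.2277]), [0.0006044970038872286, 0.0006044970038871527], 'lever~1.39', 49, 32) [(1154, [260.5, 233.7], [245, 197, 31, 65])]
```

Call:
play_rows --steps '[-0.003,0,0,0,-0.006,0,0,0,-0.009,0,0,0,-0.012,0,0,0,-0.012,0,0,0]' --jaw 255 --grip_force 20

```text
time: 8.3
tool_pos: [0.6019, 0.0528, 0.2084]
tcp_rot: [3.131, -0.248, -0.008]
wrist_force: [-3.7, -3.8, -6.0]
width: 0.165
grip_force: 39.8
```

Run:
```python
from h import *
C,s=snap("6",("wrist","scene","side")); print(s["time"],s["tool_pos"],case(s["tool_pos"]),s["width"],s["grip_force"],s["wrist_force"].round(2),s["torque"].round(2))
print(lever(C["scene"],C["side"]),blobs(C["wrist"],*YEL)[0][:3])
```

```text
8.45 [0.601863   0.05281621 0.20839708] [4.340e-02 2.000e-04 2.084e-01] 0.16911669505282248 39.775532484054565 [-5.22 -3.81 -5.83] [-0.74  0.47 -0.03]
(array([-0.0296,  0.0017,  0.2262]), [0.0006193272805929913, 0.0006193272805930722], 'lever~1.31', 54, 39) [(524, [259.8, 251.7], [245, 239, 31, 22]), (467, [261.4, 210.9], [254, 195, 16, 32]), (134, [260.2, 232.1], [247, 230, 28, 8])]
```

Call:
play_rows --steps '[-0.002,0,0.002,0,-0.003,0,0.003,0,-0.003,0,0.003,0]'

```text
time: 8.82
tool_pos: [0.6016, 0.053, 0.208]
tcp_rot: [3.131, -0.248, 0.003]
wrist_force: [-1.4, -4.8, -1.9]
width: 0.164
grip_force: 40.2
```

Call:
play_rows --steps '[0,0,0,0,0,0,0,0,0,0,0,0,0,0,0,0]' --jaw 190 --grip_force 20

```text
time: 9.32
tool_pos: [0.6011, 0.0536, 0.2075]
tcp_rot: [-3.131, 0.248, -0.001]
wrist_force: [0.2, -0.2, -0.1]
width: 0.254
grip_force: 0.0
```

Run:
```python
from h import *
C,s=snap("7",("wrist","scene","side")); print(s["time"],s["tool_pos"],case(s["tool_pos"]),s["width"],s["grip_force"],s["wrist_force"].round(2),s["torque"].round(2))
print(lever(C["scene"],C["side"]),blobs(C["wrist"],*YEL)[0][:3])
for n,bx in(("scene",(215,140,260,190)),("side",(230,180,290,240))): print(n,blobs(C[n],*YEL,bx)[0])
w=C["wrist"]["pixels"][175:295,195:325];si=C["side"]["pixels"][165:235,210:290];sc=C["scene"]["pixels"][130:180,215:275]
a=cv2.resize(w,(433,400),interpolation=cv2.INTER_CUBIC);b=cv2.resize(si,(343,300),interpolation=cv2.INTER_CUBIC);c=cv2.resize(sc,(343,286),interpolation=cv2.INTER_CUBIC)
o=np.zeros((586,776,3),np.uint8);o[:400,:433]=a;o[:300,433:]=b;o[300:,433:]=c
cv2.imwrite("pics/z7.png",o)
```

```text
9.475 [0.60089946 0.0533706  0.20727834] [0.0423 0.0005 0.2073] 0.2546630396079633 0.0 [-0.74  0.43 -0.29] [-0.02  0.03  0.03]
(array([-0.031 ,  0.0014,  0.2249]), [0.0007369021350670434, 0.0007369021350671723], 'lever~1.28', 57, 41) [(680, [262.4, 248.6], [246, 231, 34, 30]), (482, [262.6, 210.7], [255, 195, 17, 32])]
scene []
side [(8, [266.2, 209.8], [265, 209, 4, 3])]
```

View pics/z7.png

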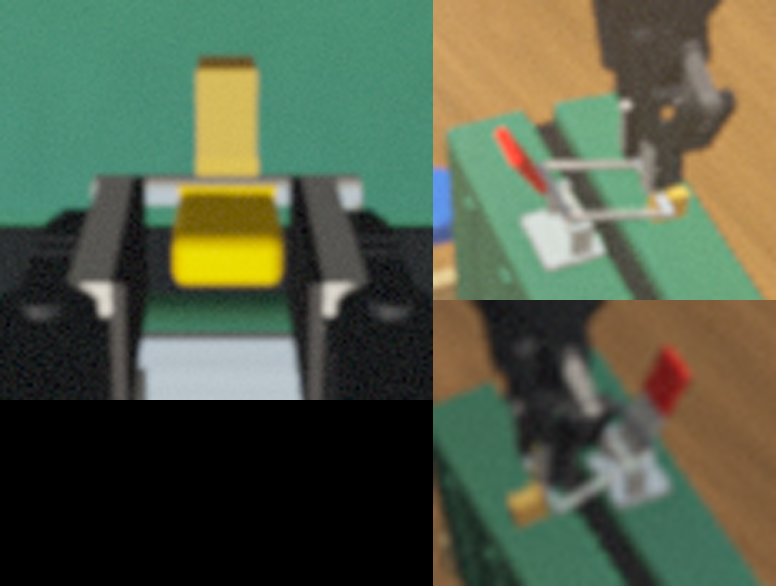

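The loop is released but did not drop far. The bar in the wrist crop spans (90–362, 178–207), right against the near edge of the keeper, with the lever about half open. I'll use apparent widths to get the heights of the bar, the tab top and the keeper.

Run:
```python
from h import *
w=dict(np.load("pics/wrist_7.npz")); f=w["mtx"][0,0]; c=-w["R"].T@w["t"]; fx=433/130
def hz(nm,x0,x1,row,W):
    u=(195+(x0+x1)/2/fx,175+row/fx); px=(x1-x0)/fx
    for d in(-.7,0,.7):
        dep=f*W/(px+d); o,r=ray(w,u); X=o+r*dep/(w["R"]@r)[2]; print(nm,round(px+d,1),case(X))
hz("bar",91,362,190,.044); hz("tabtop near",173,282,265,.016); hz("keeper lip",195,260,170,.010); hz("keeper far",196,257,80,.010)
w1=dict(np.load("pics/wrist_1.npz"))
g=cv2.cvtColor(w["pixels"],cv2.COLOR_BGR2HSV)
m=blobs(w,*YEL)[1]; ys=np.where(m.any(1))[0]
print([(int(y),int(np.where(m[y])[0].min()),int(np.where(m[y])[0].max())) for y in ys[::3]])
# brass extents in the unobstructed view
m=blobs(w1,*YEL)[1];ys=np.where(m.any(1))[0];print([(int(y),int(np.where(m[y])[0].min()),int(np.where(m[y])[0].max())) for y in ys])
```

```text
bar 80.7 [0.0459 0.0002 0.1799]
bar 81.4 [0.0465 0.0002 0.1812]
bar 82.1 [0.047  0.0002 0.1825]
tabtop near 32.0 [0.0404 0.0002 0.1957]
tabtop near 32.7 [0.0419 0.0002 0.1986]
tabtop near 33.4 [0.0433 0.0003 0.2014]
keeper lip 18.8 [5.07e-02 1.00e-04 1.83e-01]
keeper lip 19.5 [0.0528 0.0002 0.1883]
keeper lip 20.2 [0.0547 0.0002 0.1933]
keeper far 17.6 [6.140e-02 1.000e-04 1.688e-01]
keeper far 18.3 [0.0633 0.0002 0.175 ]
keeper far 19.0 [0.065  0.0003 0.1808]
[(195, 255, 270), (198, 256, 270), (201, 256, 270), (204, 256, 270), (207, 256, 269), (210, 256, 269), (213, 255, 270), (216, 256, 269), (219, 255, 270), (222, 255, 270), (225, 255, 271), (232, 249, 276), (235, 250, 276), (238, 250, 252), (241, 248, 249), (244, 248, 276), (247, 247, 279), (250, 246, 279), (253, 246, 279), (256, 246, 279), (259, 248, 278)]
[(169, 256, 266), (170, 256, 267), (171, 256, 267), (172, 255, 267), (173, 256, 267), (174, 256, 267), (175, 256, 268), (176, 256, 267), (177, 256, 267), (178, 256, 267), (179, 256, 267), (180, 256, 267), (181, 256, 267), (182, 256, 267), (183, 256, 267), (184, 256, 267), (185, 256, 266), (186, 256, 267), (187, 256, 267), (188, 256, 267), (189, 256, 267), (190, 256, 267), (191, 256, 268), (192, 255, 268), (193, 255, 268), (194, 255, 268), (195, 256, 267), (204, 251, 271), (205, 251, 271), (206, 252, 271), (207, 252, 271), (208, 252, 271), (209, 251, 271), (210, 251, 272), (211, 250, 273), (212, 249, 273), (213, 249, 273), (214, 249, 273), (215, 249, 273), (216, 249, 273), (217, 250, 273), (218, 250, 272), (219, 252, 271)]
```

Run:
```python
from h import *
def ext(n,r,a,b):
    w=dict(np.load(n)); p=w["pixels"].astype(int)[r]; sat=p.max(1)-p.min(1); x=np.where((sat[a:b]<30)&(p[a:b].max(1)>110))[0]+a
    return w,x
for n,rows,a,b in(("pics/wrist_1.npz",range(203,212),220,300),("pics/wrist_7.npz",range(226,242,2),212,315)):
    for r in rows:
        w,x=ext(n,r,a,b)
        if len(x): 
            px=x.max()-x.min()+1; dep=w["mtx"][0,0]*.044/px; o,d=ray(w,((x.min()+x.max())/2,r)); print(n[-6],r,x.min(),x.max(),px,case(o+d*dep/(w["R"]@d)[2]))
w1=dict(np.load("pics/wrist_1.npz"));w7=dict(np.load("pics/wrist_7.npz"));w0=dict(np.load("pics/wrist0.npz"));w2=dict(np.load("pics/wrist_2.npz"))
X,e=tri([(w1,(261.5,168.5)),(w7,(262.5,194.5))]);print("far edge",case(X),e)
for n in "0","_1","_2","_7":
    w=dict(np.load(f"pics/wrist{n}.npz")); print(n,blobs(w,*YEL)[0][:4])
```

```text
_ 203 250 273 24 [-0.0608 -0.0021 -0.1534]
_ 204 232 290 59 [0.0348 0.0005 0.1591]
_ 205 231 291 61 [0.0363 0.0006 0.1663]
_ 206 231 291 61 [0.0356 0.0006 0.1665]
_ 207 231 291 61 [0.0349 0.0006 0.1667]
_ 208 231 291 61 [0.0342 0.0006 0.1668]
_ 209 231 291 61 [0.0335 0.0006 0.167 ]
_ 210 231 291 61 [0.0328 0.0006 0.1672]
_ 211 230 291 62 [0.0332 0.0009 0.1707]
_ 228 223 302 80 [0.0476 0.0005 0.178 ]
_ 230 223 303 81 [0.0473 0.0002 0.1802]
_ 232 222 303 82 [0.047  0.0005 0.1824]
_ 234 223 303 81 [0.0452 0.0002 0.1808]
_ 236 239 303 65 [ 0.028  -0.0056  0.1438]
far edge [0.0621 0.0003 0.1614] [3.406403963233891e-05, 3.406403963233345e-05]
0 [(440, [165.0, 135.7], [151, 127, 30, 18]), (395, [130.2, 131.6], [123, 119, 20, 28]), (12, [140.8, 138.6], [140, 134, 2, 9])]
_1 [(327, [261.5, 182.3], [255, 169, 14, 27]), (309, [261.3, 212.9], [249, 204, 25, 16])]
_2 [(597, [261.2, 208.3], [252, 190, 19, 37]), (538, [260.2, 252.0], [244, 244, 33, 17]), (88, [259.6, 237.0], [246, 236, 29, 4])]
_7 [(680, [262.4, 248.6], [246, 231, 34, 30]), (482, [262.6, 210.7], [255, 195, 17, 32])]
```

The bar is resting on top of the lip, since the width method reads about 4 mm high. I'll regrip lower with a light grip and lift clear before pulling.

Call:
play_rows --steps '[0,0,0.002,0,0,0,0.004,0,0,0,0.005,0,0,0,0.005,0]'

```text
time: 9.98
tool_pos: [0.6008, 0.0532, 0.202]
tcp_rot: [3.132, -0.248, -0.001]
wrist_force: [-0.3, -0.5, 0.4]
width: 0.259
grip_force: 0.0
```

Call:
play_rows --steps '[0,0,0,0,0,0,0,0,0,0,0,0,0,0,0,0]' --jaw 255 --grip_force 22

```text
time: 10.48
tool_pos: [0.6008, 0.0528, 0.2022]
tcp_rot: [3.131, -0.248, -0.0]
wrist_force: [-0.8, -3.5, -0.8]
width: 0.176
grip_force: 25.1
```

Call:
play_rows --steps '[0,0,-0.003,0,0,0,-0.006,0,0,0,-0.009,0,0,0,-0.012,0,0,0,-0.012,0]'

```text
time: 11.1
tool_pos: [0.6005, 0.0531, 0.2143]
tcp_rot: [3.131, -0.248, -0.001]
wrist_force: [-3.4, -3.7, -3.3]
width: 0.18
grip_force: 24.5
```

Run:
```python
from h import *
C,s=snap("8",("wrist","scene","side")); print(s["time"],s["tool_pos"],case(s["tool_pos"]),s["width"],s["grip_force"],s["wrist_force"].round(2),s["torque"].round(2))
print(lever(C["scene"],C["side"]),blobs(C["wrist"],*YEL)[0][:3])
```

```text
11.25 [0.60050884 0.05314316 0.21417768] [0.042  0.0003 0.2142] 0.17549347592143957 24.53592449426651 [-2.95 -3.62 -3.3 ] [-0.78  0.31  0.  ]
(array([-0.0299,  0.0018,  0.2253]), [0.0006629050964748421, 0.0006629050964747931], 'lever~1.30', 53, 36) [(1027, [260.3, 248.4], [244, 230, 33, 37]), (442, [261.4, 207.5], [254, 192, 16, 31])]
```

Call:
play_rows --steps '[0.002,0,0,0,0.004,0,0,0,0.006,0,0,0,0.008,0,0,0,0.008,0,0,0]'

```text
time: 11.88
tool_pos: [0.6085, 0.0519, 0.2146]
tcp_rot: [3.132, -0.248, -0.001]
wrist_force: [-3.3, -3.4, -0.6]
width: 0.172
grip_force: 24.7
```

Run:
```python
from h import *
C,s=snap("9",("wrist","scene","side")); print(s["time"],s["tool_pos"],case(s["tool_pos"]),s["width"],s["grip_force"],s["wrist_force"].round(2),s["torque"].round(2))
print(lever(C["scene"],C["side"]),blobs(C["wrist"],*YEL)[0][:3])
```

```text
12.025 [0.60851052 0.05195279 0.21465954] [0.0501 0.0003 0.2147] 0.17727196900172326 24.703073501586914 [-2.64 -4.54 -0.48] [-0.71  0.58 -0.04]
(array([-0.0108, -0.0008,  0.2325]), [0.0016552985981064055, 0.0016552985981062986], 'lever~1.67', 30, 52) [(1049, [260.5, 249.0], [245, 230, 33, 37]), (274, [261.5, 214.7], [255, 205, 15, 20])]
```

Call:
play_rows --steps '[0.002,0,0,0,0.004,0,0,0,0.004,0,0.003,0,0.004,0,0.006,0,0.004,0,0.009,0,0.004,0,0.009,0]'

```text
time: 12.78
tool_pos: [0.6128, 0.0513, 0.2066]
tcp_rot: [-3.132, 0.248, -0.001]
wrist_force: [-3.2, -4.1, 2.6]
width: 0.175
grip_force: 25.1
```

Run:
```python
from h import *
C,s=snap("10",("wrist","scene","side")); print(s["time"],s["tool_pos"],case(s["tool_pos"]),s["width"],s["grip_force"],s["wrist_force"].round(2),s["torque"].round(2))
print(lever(C["scene"],C["side"]),blobs(C["wrist"],*YEL)[0][:3])
```

```text
12.925 [0.6128324  0.05130335 0.20675519] [0.0545 0.0004 0.2068] 0.18064570825320062 25.129615366458893 [-3.23 -3.85  2.97] [-0.66  0.79  0.  ]
(array([-0.0028,  0.0007,  0.2329]), [0.0012148750564794776, 0.0012148750564794524], 'lever~1.82', 28, 66) [(698, [260.3, 254.5], [245, 235, 33, 33]), (188, [262.1, 222.9], [255, 217, 15, 13]), (6, [272.0, 247.3], [271, 246, 3, 3])]
```

Call:
play_rows --steps '[0,0,0.002,0,0,0,0.004,0,0,0,0.006,0,-0.0005,0,0.008,0,-0.0005,0,0.01,0,-0.0005,0,0.01,0]'

```text
time: 13.68
tool_pos: [0.6135, 0.0512, 0.1987]
tcp_rot: [-3.132, 0.248, -0.005]
wrist_force: [-4.1, -4.3, 8.5]
width: 0.18
grip_force: 26.0
```

Run:
```python
from h import *
C,s=snap("11",("wrist","scene","side")); print(s["time"],s["tool_pos"],case(s["tool_pos"]),s["width"],s["grip_force"],s["wrist_force"].round(2),s["torque"].round(2))
print(lever(C["scene"],C["side"]),blobs(C["wrist"],*YEL)[0][:3])
w=C["wrist"]["pixels"][175:295,195:325];si=C["side"]["pixels"][165:235,210:290];sc=C["scene"]["pixels"][130:180,215:275]
a=cv2.resize(w,(433,400),interpolation=cv2.INTER_CUBIC);b=cv2.resize(si,(343,300),interpolation=cv2.INTER_CUBIC);c=cv2.resize(sc,(343,286),interpolation=cv2.INTER_CUBIC)
o=np.zeros((586,776,3),np.uint8);o[:400,:433]=a;o[:300,433:]=b;o[300:,433:]=c
cv2.imwrite("pics/z11.png",o)
```

```text
13.825 [0.61346505 0.05123518 0.19874864] [0.0551 0.0004 0.1987] 0.1782849798063522 26.008236408233643 [-4.82 -4.88  9.35] [-0.79  0.93 -0.02]
(array([-0.0028,  0.0005,  0.2327]), [0.001328127580454964, 0.0013281275804546979], 'lever~1.82', 26, 66) [(567, [261.0, 260.3], [245, 251, 33, 19]), (195, [262.0, 229.0], [254, 223, 17, 13]), (96, [260.4, 240.8], [248, 239, 28, 5])]
```

Call:
play_rows --steps '[-0.001,0,0,0,-0.002,0,0,0,-0.002,0,0.001,0,-0.002,0,0.002,0,-0.002,0,0.002,0]'

```text
time: 14.45
tool_pos: [0.6133, 0.0513, 0.1986]
tcp_rot: [3.132, -0.248, 0.013]
wrist_force: [-3.1, -5.1, 12.3]
width: 0.175
grip_force: 26.4
```

Run:
```python
from h import *
C,s=snap("12",("wrist","scene","side")); print(s["time"],s["tool_pos"],case(s["tool_pos"]),s["width"],s["grip_force"],s["wrist_force"].round(2),s["torque"].round(2))
print(lever(C["scene"],C["side"]),blobs(C["wrist"],*YEL)[0][:3])
w=C["wrist"]["pixels"][175:295,195:325];si=C["side"]["pixels"][165:235,210:290];sc=C["scene"]["pixels"][130:180,215:275]
a=cv2.resize(w,(433,400),interpolation=cv2.INTER_CUBIC);b=cv2.resize(si,(343,300),interpolation=cv2.INTER_CUBIC);c=cv2.resize(sc,(343,286),interpolation=cv2.INTER_CUBIC)
o=np.zeros((586,776,3),np.uint8);o[:400,:433]=a;o[:300,433:]=b;o[300:,433:]=c
cv2.imwrite("pics/z12.png",o)
```

```text
14.6 [0.61338828 0.05124928 0.19866475] [0.055  0.0004 0.1987] 0.1743483778267715 26.434817612171173 [-2.93 -4.89 11.48] [-0.97  0.66  0.01]
(array([-0.0028,  0.    ,  0.2331]), [0.0011910457788636324, 0.0011910457788636263], 'lever~1.82', 27, 66) [(576, [261.1, 260.1], [245, 250, 33, 20]), (186, [261.9, 229.1], [254, 223, 17, 13]), (87, [261.3, 241.0], [248, 239, 28, 6])]
```

View pics/z12.png

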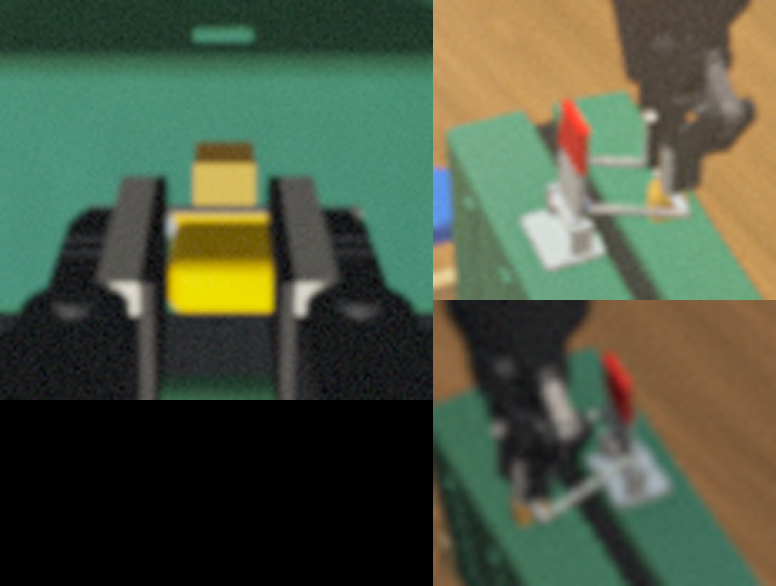

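The view shows the crossbar past the lip: the shelf is visible on its +x side at crop rows 160–205 and the bar is at about row 212. The lever is upright. Next I unload the arm, release the tab and measure.

Call:
play_rows --steps '[0,0,-0.002,0,0,0,-0.003,0,0,0,-0.003,0]'

```text
time: 14.98
tool_pos: [0.6131, 0.0513, 0.1991]
tcp_rot: [3.132, -0.248, 0.011]
wrist_force: [2.2, -4.9, 2.3]
width: 0.178
grip_force: 25.3
```

Call:
play_rows --steps '[0,0,0,0,0,0,0,0,0,0,0,0,0,0,0,0]' --jaw 150

```text
time: 15.48
tool_pos: [0.6105, 0.0523, 0.1965]
tcp_rot: [-3.131, 0.248, -0.001]
wrist_force: [0.9, 0.8, 1.5]
width: 0.412
grip_force: 0.5
```

Call:
play_rows --steps '[0,0,-0.012,0,0,0,-0.025,0,0,0,-0.04,0,0,0,-0.05,0,0,0,-0.05,0]'

```text
time: 16.1
tool_pos: [0.6111, 0.0518, 0.2481]
tcp_rot: [-3.131, 0.248, -0.004]
wrist_force: [0.3, -0.1, 0.2]
width: 0.411
grip_force: 0.0
```

Run:
```python
from h import *
C,s=snap("13",("wrist","scene","side")); print(s["time"],s["tool_pos"],case(s["tool_pos"]),s["width"],s["grip_force"],s["wrist_force"].round(2))
print(lever(C["scene"],C["side"]));w=C["wrist"];m=blobs(w,*YEL)
print(m[0][:4]); m=m[1]; print([(int(y),int(np.where(m[y])[0].min()),int(np.where(m[y])[0].max())) for y in np.where(m.any(1))[0]])
g=w["pixels"].astype(int); 
for c in (235,240,282,287):print(c,[(y,g[y,c].tolist()) for y in range(185,225,2)])
for n,bx in(("scene",(215,140,260,190)),("side",(230,180,290,240))): print(n,blobs(C[n],*YEL,bx)[0])
```

```text
16.25 [0.60989437 0.05170186 0.24571775] [0.0515 0.0003 0.2457] 0.411805406841696 0.0 [-0.84 -0.15 -0.08]
(array([-3.000e-03,  1.000e-04,  2.331e-01]), [0.0012355409592759833, 0.0012355409592758942], 'lever~1.81', 26, 65)
[(313, [261.8, 218.9], [250, 212, 25, 14]), (115, [261.7, 199.3], [256, 194, 12, 11]), (67, [262.0, 207.1], [251, 206, 22, 4])]
[(194, 256, 264), (195, 256, 267), (196, 257, 267), (197, 256, 267), (198, 256, 267), (199, 257, 267), (200, 256, 267), (201, 256, 267), (202, 256, 267), (203, 257, 267), (204, 257, 267), (206, 252, 272), (207, 251, 272), (208, 252, 272), (209, 252, 272), (212, 251, 268), (213, 251, 272), (214, 250, 273), (215, 250, 273), (216, 250, 274), (217, 250, 274), (218, 250, 274), (219, 250, 274), (220, 250, 274), (221, 250, 274), (222, 250, 274), (223, 250, 273), (224, 251, 273), (225, 253, 271)]
235 [(185, [116, 142, 75]), (187, [116, 141, 74]), (189, [117, 142, 73]), (191, [115, 142, 76]), (193, [117, 142, 75]), (195, [115, 138, 69]), (197, [119, 142, 75]), (199, [118, 139, 72]), (201, [115, 139, 70]), (203, [114, 137, 73]), (205, [109, 119, 103]
[... 1020 characters left out ...]
213, [130, 150, 98]), (215, [117, 140, 72]), (217, [116, 139, 71]), (219, [117, 139, 73]), (221, [117, 140, 72]), (223, [116, 138, 74])]
287 [(185, [116, 141, 75]), (187, [113, 139, 73]), (189, [112, 138, 71]), (191, [112, 137, 68]), (193, [115, 141, 75]), (195, [115, 140, 76]), (197, [113, 136, 68]), (199, [116, 137, 76]), (201, [116, 141, 71]), (203, [113, 136, 67]), (205, [114, 127, 106]), (207, [161, 167, 165]), (209, [197, 194, 184]), (211, [189, 187, 172]), (213, [132, 148, 106]), (215, [120, 139, 84]), (217, [117, 138, 84]), (219, [117, 137, 81]), (221, [116, 136, 77]), (223, [118, 138, 81])]
scene [(11, [230.9, 159.3], [230, 157, 3, 5])]
side [(49, [265.0, 204.5], [262, 199, 6, 13])]
```

Run:
```python
from h import *
w=dict(np.load("pics/wrist_13.npz"));sc=dict(np.load("pics/scene_13.npz"));si=dict(np.load("pics/side_13.npz"))
for z in(.165,.169,.173,.177): print("bar",z,case(onz(w,(262,209),z)))
for z in(.164,.1665): print("far edge",case(onz(w,(262,193.7),z)))
X,e=tri([(sc,(230.9,159.3)),(si,(265,204.5)),(w,(261.8,217))]);print("tab",case(X),np.round(e,4))
X,e=tri([(sc,(230.9,159.3)),(si,(265,204.5))]);print("tab2",case(X))
sc0=dict(np.load("pics/scene0.npz"));si0=dict(np.load("pics/side0.npz"))
X,e=tri([(sc0,(236.6,160.1)),(si0,(257.2,210.5))]);print("tab2 start",case(X))
```

```text
bar 0.165 [5.13e-02 1.00e-04 1.65e-01]
bar 0.169 [0.0526 0.0002 0.169 ]
bar 0.173 [0.0539 0.0002 0.173 ]
bar 0.177 [0.0552 0.0002 0.177 ]
far edge [6.25e-02 1.00e-04 1.64e-01]
far edge [0.0632 0.0002 0.1665]
tab [ 0.0533 -0.0007  0.1897] [0.0015 0.0013 0.0013]
tab2 [ 0.0527 -0.0019  0.1898]
tab2 start [ 0.0336 -0.0019  0.1778]
```

The bar sits about 2 mm past the keeper's seat (far shelf edge at 63 mm, bar at 53 mm), and the lever is at about 1.8. Next I shut the fingers and bring them to the +x side of the upright handle.

Call:
play_rows --steps '[-0.006,0,0,0,-0.012,0,0,0,-0.018,0,0,0,-0.024,0,0,0,-0.027,0,0,0,-0.027,0,0,0,-0.027,0,0,0,-0.027,0,0,0]' --jaw 255 --grip_force 20

```text
time: 17.25
tool_pos: [0.5838, 0.056, 0.2463]
tcp_rot: [3.132, -0.248, 0.0]
wrist_force: [0.1, 0.4, -0.3]
width: -0.0
grip_force: 0.0
```

Call:
play_rows --steps '[-0.002,0,0,0,-0.004,0,0,0,-0.006,0,0,0,-0.008,0,0,0,-0.01,0,0,0,-0.012,0,0,0,-0.012,0,0,0]'

```text
time: 18.12
tool_pos: [0.5717, 0.0579, 0.2463]
tcp_rot: [3.132, -0.248, 0.0]
wrist_force: [0.4, -0.1, -1.2]
width: 0.003
grip_force: 0.0
```

Run:
```python
from h import *
C,s=snap("14",("scene","side")); print(s["time"],case(s["tool_pos"]),s["width"],s["grip_force"],s["wrist_force"].round(2),s["torque"].round(2))
print(lever(C["scene"],C["side"]))
```

```text
18.225 [0.0128 0.0004 0.2463] 0.0056013907564729055 0.0 [-0.37  0.17 -0.25] [0.03 0.04 0.01]
(array([-0.0028,  0.0034,  0.2301]), [0.0024612047095067956, 0.002461204709506805], 'lever~1.82', 17, 67)
```

Call:
play_rows --steps '[-0.002,0,0,0,-0.004,0,0,0,-0.005,0,0,0,-0.006,0,0,0,-0.007,0,0,0,-0.008,0,0,0,-0.009,0,0,0,-0.01,0,0,0]'

```text
time: 19.23
tool_pos: [0.5619, 0.0595, 0.2463]
tcp_rot: [-3.132, 0.248, -0.0]
wrist_force: [1.3, 0.0, 0.2]
width: 0.002
grip_force: 0.6
```

Call:
play_rows --steps '[-0.0015,0,0,0,-0.003,0,0,0,-0.0045,0,0,0,-0.006,0,0.001,0,-0.0075,0,0.001,0,-0.0075,0,0.001,0]'

```text
time: 19.98
tool_pos: [0.5546, 0.0606, 0.2454]
tcp_rot: [-3.132, 0.248, -0.001]
wrist_force: [3.0, -0.3, -0.3]
width: 0.002
grip_force: 1.6
```

Run:
```python
from h import *
C,s=snap("15",("wrist","scene","side")); print(s["time"],case(s["tool_pos"]),s["width"],s["wrist_force"].round(2),s["torque"].round(2))
print(lever(C["scene"],C["side"]))
m=blobs(C["wrist"],*YEL)[0][:4];print(m)
```

```text
20.125 [-0.0045  0.0004  0.2454] -0.0024783958647727504 [2.83 0.36 0.06] [-0.08 -0.58 -0.  ]
(array([-0.0185,  0.0037,  0.2288]), [0.00288932077189575, 0.002889320771895905], 'lever~1.52', 22, 40)
[(544, [261.6, 131.9], [248, 115, 28, 29])]
```

Call:
play_rows --steps '[-0.002,0,0,0,-0.004,0,0,0,-0.006,0,0.0005,0,-0.008,0,0.001,0,-0.01,0,0.0015,0,-0.012,0,0.002,0,-0.014,0,0.003,0,-0.016,0,0.004,0,-0.018,0,0.005,0,-0.02,0,0.006,0]'

```text
time: 21.38
tool_pos: [0.5366, 0.0635, 0.2403]
tcp_rot: [3.132, -0.248, 0.008]
wrist_force: [8.2, -1.5, -0.7]
width: 0.0
grip_force: 3.4
```

Run:
```python
from h import *
C,s=snap("16",("wrist","scene","side")); print(s["time"],case(s["tool_pos"]),s["wrist_force"].round(2),s["torque"].round(2))
print(lever(C["scene"],C["side"]))
w=C["wrist"];m=blobs(w,*YEL);print(m[0][:4]); m=m[1]; print([(int(y),int(np.where(m[y])[0].min()),int(np.where(m[y])[0].max())) for y in np.where(m.any(1))[0][::2]])
for n,bx in(("scene",(215,140,260,190)),("side",(230,180,290,240))): print(n,blobs(C[n],*YEL,bx)[0])
```

```text
21.525 [-0.023   0.0005  0.2402] [ 8.1  -1.63 -1.09] [-0.25 -1.25  0.  ]
(array([-0.0357,  0.0039,  0.2203]), [0.0019994983503361543, 0.0019994983503362623], 'lever~1.16', 31, 42)
[(621, [261.9, 110.9], [248, 93, 29, 31])]
[(93, 256, 268), (95, 256, 268), (97, 256, 268), (99, 256, 268), (101, 256, 268), (103, 255, 268), (105, 255, 268), (107, 255, 268), (109, 249, 275), (111, 249, 275), (113, 249, 275), (115, 249, 275), (117, 248, 276), (119, 248, 276), (121, 248, 275), (123, 250, 274)]
scene [(15, [234.6, 157.9], [233, 155, 4, 7])]
side [(43, [260.7, 205.1], [258, 200, 8, 11])]
```

Call:
play_rows --steps '[-0.0025,0,0.002,0,-0.005,0,0.004,0,-0.007,0,0.006,0,-0.0087,0,0.0075,0,-0.0103,0,0.0093,0,-0.0118,0,0.0112,0,-0.0133,0,0.0132,0,-0.0146,0,0.0151,0,-0.0158,0,0.0171,0,-0.017,0,0.0192,0]'

```text
time: 22.78
tool_pos: [0.5191, 0.0665, 0.2224]
tcp_rot: [-3.131, 0.248, -0.006]
wrist_force: [2.6, -0.8, 6.8]
width: 0.0
grip_force: 3.7
```

Run:
```python
from h import *
C,s=snap("17",("wrist","scene","side")); print(s["time"],case(s["tool_pos"]),s["wrist_force"].round(2),s["torque"].round(2))
print(lever(C["scene"],C["side"]))
w=C["wrist"];m=blobs(w,*YEL);print(m[0][:4])
for n,bx in(("scene",(215,140,260,190)),("side",(230,180,290,240))): print(n,blobs(C[n],*YEL,bx)[0])
```

```text
22.925 [-0.0408  0.0006  0.222 ] [ 2.81 -1.8   6.49] [-0.18 -0.42 -0.04]
(array([-0.0535,  0.003 ,  0.2002]), [0.0022106710433387558, 0.002210671043338851], 'lever~0.68', 38, 77)
[(913, [262.5, 87.5], [246, 64, 34, 40])]
scene [(18, [236.7, 157.2], [235, 154, 4, 7])]
side [(39, [258.0, 205.6], [255, 201, 9, 10])]
```

Call:
play_rows --steps '[-0.0015,0,0.002,0,-0.003,0,0.004,0,-0.0045,0,0.006,0,-0.006,0,0.008,0,-0.007,0,0.01,0,-0.008,0,0.012,0,-0.009,0,0.014,0,-0.0095,0,0.016,0,-0.01,0,0.018,0,-0.0105,0,0.02,0]'

```text
time: 24.18
tool_pos: [0.5068, 0.0682, 0.1994]
tcp_rot: [3.132, -0.248, -0.003]
wrist_force: [2.4, -0.0, 2.6]
width: 0.0
grip_force: 1.2
```

Run:
```python
from h import *
C,s=snap("18",("wrist","scene","side")); print(s["time"],case(s["tool_pos"]),s["wrist_force"].round(2),s["torque"].round(2))
print(lever(C["scene"],C["side"]))
w=C["wrist"];m=blobs(w,*YEL);print(m[0][:4])
for n,bx in(("scene",(215,140,260,190)),("side",(230,180,290,240))): print(n,blobs(C[n],*YEL,bx)[0])
```

```text
24.325 [-0.0532  0.0003  0.1992] [-0.19  1.1   1.3 ] [ 0.06 -0.12  0.03]
(array([-0.0598,  0.0025,  0.1724]), [0.0035161148489515014, 0.0035161148489518093], 'lever~0.18', 29, 71)
[(1017, [262.4, 70.5], [243, 56, 40, 29]), (409, [262.3, 41.4], [253, 30, 20, 24])]
scene [(17, [238.3, 156.9], [237, 154, 4, 7])]
side [(37, [256.6, 206.4], [253, 201, 11, 11])]
```

Call:
play_rows --steps '[-0.001,0,0.0012,0,-0.002,0,0.0024,0,-0.003,0,0.0036,0,-0.003,0,0.0048,0,-0.003,0,0.006,0]'

```text
time: 24.95
tool_pos: [0.5043, 0.0686, 0.1938]
tcp_rot: [3.132, -0.248, -0.001]
wrist_force: [0.7, -0.5, 1.1]
width: -0.003
grip_force: 0.7
```

Call:
play_rows --steps '[0,0,0.001,0,0,0,0.002,0,0,0,0.003,0]'

```text
time: 25.32
tool_pos: [0.5041, 0.0686, 0.1906]
tcp_rot: [3.132, -0.248, -0.002]
wrist_force: [-0.7, 0.6, 1.5]
width: -0.0
grip_force: 1.1
```

Run:
```python
from h import *
C,s=snap("19",("wrist","scene","side")); print(s["time"],case(s["tool_pos"]),s["wrist_force"].round(2),s["torque"].round(2))
print(lever(C["scene"],C["side"]))
w=C["wrist"];m=blobs(w,*YEL);print(m[0][:4])
```

```text
25.475 [-0.0555  0.0004  0.1908] [-0.36  0.86  0.71] [0.06 0.03 0.02]
(array([-0.0589,  0.0021,  0.1626]), [0.0034945300801985076, 0.0034945300801984443], 'lever~0.02', 25, 76)
[(1319, [262.5, 62.7], [241, 46, 44, 33]), (474, [262.4, 30.1], [252, 18, 22, 25])]
```

Call:
play_rows --steps '[0,0,0.0008,0,0,0,0.0016,0,0,0,0.0024,0,0,0,0.0024,0]'

```text
time: 25.98
tool_pos: [0.5043, 0.0687, 0.1898]
tcp_rot: [-3.132, 0.248, 0.001]
wrist_force: [-4.2, -1.0, 8.4]
width: -0.002
grip_force: 4.6
```

Call:
play_rows --steps '[0,0,0.0008,0,0,0,0.0016,0,0,0,0.0016,0]'

```text
time: 26.35
tool_pos: [0.5044, 0.0688, 0.1892]
tcp_rot: [-3.132, 0.248, 0.0]
wrist_force: [-5.3, -0.6, 13.4]
width: -0.002
grip_force: 7.4
```

Call:
play_rows --steps '[0,0,-0.003,0,0,0,-0.008,0,0,0,-0.02,0,0,0,-0.04,0,0,0,-0.07,0,0,0,-0.1,0,0,0,-0.1,0]'

```text
time: 27.22
tool_pos: [0.5066, 0.0687, 0.2907]
tcp_rot: [-3.131, 0.248, -0.01]
wrist_force: [1.5, 0.1, -0.1]
width: -0.003
grip_force: 0.0
```

Run:
```python
from h import *
C,s=snap("20",("wrist","scene","side")); print(s["time"],case(s["tool_pos"]),s["wrist_force"].round(2),s["torque"].round(2))
print(lever(C["scene"],C["side"]))
w=C["wrist"];m=blobs(w,*YEL);print(m[0][:4],blobs(w,*RED)[0][:3]); m=m[1]; print([(int(y),int(np.where(m[y])[0].min()),int(np.where(m[y])[0].max())) for y in np.where(m.any(1))[0][::2]])
g=w["pixels"].astype(int)
# lid gap and bar rows at columns away from the latch (hand in view)
for c in(150,200,330): 
    h=cv2.cvtColor(w["pixels"],cv2.COLOR_BGR2HSV)[:,c]; d=[y for y in range(384) if h[y,2]<45]; print(c,d[:1],d[-1:],len(d))
for n,bx in(("scene",(215,140,260,190)),("side",(230,180,290,240))): print(n,blobs(C[n],*YEL,bx)[0],blobs(C[n],*RED,(200,130,300,230))[0][:2])
```

```text
27.375 [-0.0556  0.0003  0.2862] [ 0.6  -0.46 -0.49] [-0.   -0.02  0.  ]
(array([-0.0567,  0.0009,  0.1691]), [0.0016714115994290034, 0.0016714115994290646], 'lever~0.12', 52, 120)
[(387, [262.2, 89.3], [251, 80, 23, 19]), (128, [262.1, 70.1], [257, 64, 11, 13])] [(951, [261.6, 196.5], [246, 182, 33, 30])]
[(64, 260, 266), (66, 257, 267), (68, 258, 267), (70, 257, 267), (72, 257, 267), (74, 257, 267), (76, 258, 267), (81, 253, 272), (83, 253, 271), (85, 252, 272), (87, 252, 273), (89, 251, 273), (91, 251, 273), (93, 251, 273), (95, 251, 273), (97, 252, 272)]
150 [113] [383] 85
200 [112] [383] 109
330 [113] [383] 79
scene [(17, [238.4, 157.2], [237, 154, 4, 7])] [(52, [262.8, 153.8], [258, 151, 10, 7])]
side [(37, [256.2, 206.6], [252, 202, 12, 10])] [(120, [219.8, 223.0], [213, 217, 15, 13])]
```

Force rose steadily to about 14 N over 1.6 mm, which looks like the stop, but the bent handle leaves about 0.1 rad unsure. I'll press once more, nearer the red end where leverage is better, to confirm.

Call:
play_rows --steps '[-0.007,0,0.01,0,-0.0135,0,0.03,0,-0.0135,0,0.055,0,-0.0135,0,0.075,0,-0.0135,0,0.088,0,-0.0135,0,0.092,0,-0.0135,0,0.093,0,-0.0135,0,0.093,0]'

```text
time: 28.38
tool_pos: [0.4919, 0.0708, 0.1948]
tcp_rot: [-3.132, 0.248, -0.002]
wrist_force: [-0.8, -0.3, 0.8]
width: 0.001
grip_force: 0.0
```

Call:
play_rows --steps '[0,0,0.001,0,0,0,0.002,0,0,0,0.003,0,0,0,0.003,0]'

```text
time: 28.88
tool_pos: [0.4912, 0.0707, 0.191]
tcp_rot: [3.132, -0.248, -0.0]
wrist_force: [0.3, -0.4, 0.5]
width: 0.0
grip_force: 0.0
```

Call:
play_rows --steps '[0,0,0.001,0,0,0,0.002,0,0,0,0.003,0,0,0,0.003,0]'

```text
time: 29.38
tool_pos: [0.4913, 0.0707, 0.1883]
tcp_rot: [-3.132, 0.248, -0.0]
wrist_force: [-1.6, -0.3, 1.4]
width: 0.003
grip_force: 1.0
```

Call:
play_rows --steps '[0,0,0.0007,0,0,0,0.0014,0,0,0,0.0014,0]'

```text
time: 29.75
tool_pos: [0.4914, 0.0708, 0.1875]
tcp_rot: [-3.132, 0.248, -0.001]
wrist_force: [-3.2, 0.4, 6.8]
width: -0.002
grip_force: 3.4
```

Call:
play_rows --steps '[0,0,0.0007,0,0,0,0.0014,0,0,0,0.0014,0]'

```text
time: 30.12
tool_pos: [0.4915, 0.0709, 0.1869]
tcp_rot: [-3.132, 0.248, -0.001]
wrist_force: [-5.0, -0.4, 10.0]
width: 0.001
grip_force: 5.5
```

Call:
play_rows --steps '[0,0,0.0005,0,0,0,0.0008,0,0,0,0.0008,0]'

```text
time: 30.5
tool_pos: [0.4915, 0.0709, 0.1865]
tcp_rot: [-3.131, 0.248, -0.001]
wrist_force: [-6.1, -0.3, 12.4]
width: -0.001
grip_force: 6.8
```

Call:
play_rows --steps '[0,0,-0.0007,0,0,0,-0.0014,0,0,0,-0.0014,0]'

```text
time: 30.88
tool_pos: [0.4914, 0.0708, 0.1872]
tcp_rot: [-3.132, 0.248, -0.001]
wrist_force: [-4.1, -0.5, 9.0]
width: -0.001
grip_force: 4.7
```

Call:
play_rows --steps '[0,0,-0.0007,0,0,0,-0.0012,0,0,0,-0.0012,0]'

```text
time: 31.25
tool_pos: [0.4914, 0.0708, 0.1877]
tcp_rot: [-3.132, 0.248, -0.001]
wrist_force: [-3.0, 0.1, 6.2]
width: -0.001
grip_force: 3.2
```

Unloading retraces the loading curve (6.2 N at 187.7 mm against 6.8 N at 187.5 mm). The lever is therefore hard on its stop, so I back off.

Call:
play_rows --steps '[0,0,-0.003,0,0,0,-0.008,0,0,0,-0.02,0,0,0,-0.04,0,0,0,-0.07,0,0,0,-0.1,0,0,0,-0.1,0,0,0,-0.1,0]'

```text
time: 32.25
tool_pos: [0.491, 0.0707, 0.2867]
tcp_rot: [3.132, -0.248, -0.001]
wrist_force: [-0.6, -0.5, 0.5]
width: -0.0
grip_force: 0.0
```

Run:
```python
from h import *
C,s=snap("21",("wrist","scene","side")); print(s["time"],case(s["tool_pos"]),s["wrist_force"].round(2))
print(lever(C["scene"],C["side"]))
w=C["wrist"]; print(blobs(w,*YEL)[0][:3])
X,e=tri([(C["scene"],blobs(C["scene"],*YEL,(215,140,260,190))[0][0][1]),(C["side"],blobs(C["side"],*YEL,(230,180,290,240))[0][0][1])]);print("tab",case(X))
p=cv2.cvtColor(w["pixels"],cv2.COLOR_BGR2HSV)
for c in(150,180,350): print(c,"gap",[y for y in range(60,200) if p[y,c,2]<60])
for y in(): pass
```

```text
32.4 [-6.940e-02  2.000e-04  2.856e-01] [0.07 0.34 0.17]
(array([-0.0568,  0.0009,  0.1691]), [0.0015603973627375714, 0.0015603973627374519], 'lever~0.12', 52, 120)
[(393, [261.4, 63.4], [250, 54, 24, 19]), (142, [261.1, 44.4], [256, 38, 12, 14])]
tab [ 0.0297 -0.0005  0.1902]
150 gap [90, 91, 92]
180 gap [91, 92, 93]
350 gap [91, 92, 93]
```

```bash
python3 -c "
from workcell import bot
print(bot.finish_job())"
```

```text
the job is handed in; nothing more can be done
None
```

I handed the job in at about 32 s: the loop is hooked behind the keeper, the lever is pressed onto its stop at about 15 N or less, and the lid gap is down to about 2–3 mm. The hand-in returned no verdict, and I didn't re-measure the bystanders, though nothing passed near them.

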